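# Complete the smoke-alarm kit and hold the tray out level

## Task

The putty knife standing in the draining rack has dried: slide it blade first into the narrow pocket at the end of the top tray, all the way down, and let go of it. Then take the tray by its carrying handle, lift it straight up off the lower tier by a good 5 cm, and hold it there above the tier, steady and level with its whole load still in it, so that I can take it from you: finish while still holding it. Do not disturb the other things on the counter or tip what is in the tray.

Things in the scene. Friction and masses are not known exactly. Their poses are not given: they have to be found in the camera images.
- knife: Putty knife, 166 mm long, about 80 g, upright, blade down in the rack's narrow bay (may lean slightly). Origin: middle of the blade's lower edge; z up the knife, x along the blade's width, y its thickness. Blade 50 mm (x) by 2.5 mm (y), narrowing above z = 47 mm to a 24 mm neck; handle 26 mm (x) by 16 mm (y) from z = 80 to 166 mm; grip it across the 16 mm near z = 112 mm. Alike either way round.
- drainer: White plastic draining rack, fixed, 68 (x) by 54 (y) mm, 64 mm high, on the counter left or right of the trays. Origin: centre of its underside; z up. The knife stands in its narrow bay (60 mm along x, 8 mm along y, centred at y = +18 mm, floor at z = 4 mm); a nail brush fills the wide bay, not above the rim.
- tray: Open top tray of the stacking pair, loose, 190 (x) by 300 (y) mm, walls 55 mm high, 4 mm thick, 0.42 kg empty, about 0.8 kg loaded. Origin: centre of its underside where it rests on the lower tier's rim, at first 60 mm above the counter; z up. Floor top at z = 4 mm; a step reaches 6 mm down into the tier with 2 mm play. The divider at y = 0 carries the handle; the knife pocket is at the +y end.
- slot_mouth (a point): Centre of the mouth of the tray's knife pocket, at rim height: (0, 143, 55) mm in the tray frame. The pocket lies against the +y end wall: 56 mm along the tray's x, 6 mm along its y, 51 mm deep to the tray floor. The knife goes in blade down, its width along the tray's x, until its edge is on the floor; the handle stays above the rim.
- tray_handle: The tray's rigid carrying handle, one piece with the tray and in the same frame (origin at the tray's origin, not on the bar): a level bar along the tray's x, 120 mm long, 20 mm wide (y), from z = 117 to 135 mm, on two posts 22 mm wide at x = -52 and +52 mm; free space under it down to z = 55 mm.
- handle_mid (a point): Middle of the handle bar: tray frame (0, 0, 126) mm, the place to grip, across the bar's 20 mm. The loaded tray's centre of mass lies within about 20 mm of straight below it.
- lower_tier: Lower tier of the pair: red plastic tier, fixed, 190 x 300 mm, 60 mm high, directly under the tray with the same yaw. Origin: centre of its underside on the counter; z up.
- tumbler: Smoke glass tumbler holding AAA cells, loose, standing in the tray's -y bay; 72 mm across the rim, 85 mm high, about 0.2 kg. Origin: centre of its underside; z up.
- detector_shell: White round smoke detector shell, loose, lying in the tray's +y bay beside the pocket; 104 mm across, 40 mm high, 0.1 kg. Origin: centre of its underside; z up.
- bulb: Mushroom-shaped LED bulb, loose, standing on its head on the 6 mm thick silicone coaster, left or right of the trays on the side where the draining rack is not; 80 mm across, 101 mm high. Origin: centre of its underside. Leave alone.
- tape_roll: Roll of tape lying flat on the counter, 90 mm across, 19 mm high. Origin: centre of its underside. Leave alone.
- torch: Hand torch lying on the counter along its own x, 120 mm long, 34 mm high. Origin: under its middle. Leave alone.
- spray: Upright can, 52 mm across, 140 mm high. Origin: centre of its underside. Leave alone.
Things that resemble listed ones, but are neither listed nor needed, are in the scene too. Leave any black look-alike of the detector_shell alone.

How it is judged (in metres and radians):
On the way, in this order (a step that is already met when the one before it is completed fails the run):
1. the putty knife stands in the tray's pocket with its edge on the tray floor, let go of, with the tray still on the lower tier (x of knife in the frame of tray between -0.008 and 0.008 m and y of knife in the frame of tray between 0.138 and 0.148 m and z of knife in the frame of tray between -0.005 and 0.012 m and angle between the z axis of knife and the z axis of tray, either way round below 0.15 rad and angle between the y axis of knife and the y axis of tray, either way round below 0.2 rad and contact force between the fingers and knife below 0.1 N and z of tray in the frame of lower_tier below 0.066 m), for 0.2 s.
2. the tray is held by its handle, clear of the lower tier and level (z of tray in the frame of lower_tier above 0.1 m and horizontal distance between tray and lower_tier below 0.12 m and angle between tray's own z axis and vertical below 0.1 rad and contact force between tray and lower_tier below 0.1 N and contact force between the fingers and tray_handle above 2 N), for 0.2 s.
At the end, for the whole second after the job is handed in: Tray held by its handle over the lower tier (centres within 120 mm), 40 mm or more above its seat, off the tier, level within 0.10 rad, still (0.03 m/s, 0.15 rad/s); knife home in the pocket (edge within 8 mm of the floor, upright within 0.15 rad), untouched; tumbler and shell still in their bays (all of step 2 and x of knife in the frame of tray between -0.008 and 0.008 m and y of knife in the frame of tray between 0.138 and 0.148 m and z of knife in the frame of tray between -0.005 and 0.012 m and angle between the z axis of knife and the z axis of tray, either way round below 0.15 rad and angle between the y axis of knife and the y axis of tray, either way round below 0.2 rad and x of tumbler in the frame of tray between -0.07 and 0.07 m and y of tumbler in the frame of tray between -0.125 and -0.02 m and z of tumbler in the frame of tray between -0.005 and 0.03 m and angle between the z axis of tumbler and the z axis of tray, either way round below 0.2 rad and x of detector_shell in the frame of tray between -0.05 and 0.05 m and y of detector_shell in the frame of tray between 0.04 and 0.1 m and z of detector_shell in the frame of tray between -0.005 and 0.03 m and linear speed of tray below 0.03 m/s and angular speed of tray below 0.15 rad/s and contact force between the fingers and knife below 0.1 N); the arm keeps its last pose, push and grip.
It fails at once if the tray tipped by more than 0.3 rad (angle between tray's own z axis and vertical above 0.3 rad).
It fails at once if the tumbler of cells tipped over (angle between tumbler's own z axis and vertical above 0.4 rad).
It fails at once if the bulb, tape roll, torch or can shifted by more than 30 mm (distance of any of bulb, tape_roll, torch, spray from where it was at the start of the episode above 0.03 m).
It also fails if it takes over 64 s, if anything falls off the work surface, if the arm or the gripper's body presses on something with over 40 N, if the wrist force passes 120 N, or if a joint passes its speed limit or range.

## Robot

A 6-joint arm with a two-finger parallel gripper is mounted at the origin on the work surface. World frame = base frame: x ahead of the robot, y to its left, z up, the work surface at z = 0. Lengths are in m, angles in degrees, forces in N, time in s.
With the tool pointing down it reaches from about 0.375 to 0.9 m from the base axis. Payload 3.1 kg.
Tool frame: the origin (TCP) lies on the centre line of the jaws, within the pads' length; the fingertips stand 25 mm ahead of it and the grasp point (between the pads) lies 6 mm ahead of it; z points along the fingers, y is the line along which they close (so a half turn about z gives the same grasp; the last joint's range is limited). The gripper opens to 87 mm and grips with 3 to 60 N. Pads are 19 mm wide; open, the fingers measure 117 mm over their backs; the gripper's body (75 mm by 190 mm) begins 51 mm behind the grasp point.
Start: joints at [53.772, 30.224, 82.088, -0, 67.689, -10.227], TCP at [0.274, 0.562, 0.248] pointing down, gripper open.
Joint ranges: [-176.69, 176.69], [-43.24, 126.21], [12.49, 139.97], [-82, 262], [0, 151.66], [-163.58, 163.58]. Speed limits (degrees/s): [159.86, 159.86, 180, 180, 180, 180].

## Interface

Orientations are given as a 3x3 rotation matrix whose columns are the frame's x, y, z axes.
In Python, from rig import read_state, capture, camera_params, hand_in gives the robot as it stands.
- The arm moves only by the tool apply_moves, never from a script. Its argument "rows" is a list of rows, each an object of numbers: "x", "y", "z": the shift along the tool's x, y, z in mm; "rx", "ry", "rz": the turn, a rotation vector about the tool's x, y, z in units of 6 degrees (1.0 is 6 degrees); "claw": the closure in counts, from 0 (fully open) to 255 (shut). A call has 1 to 10 rows; each row is the pose to reach, as a shift and turn from the pose commanded when the call began, along the tool's axes at that moment; what a row does not reach only later rows make up. A row lasts 1/8 s, in which the tool goes at most 62.5 mm and 10.7 degrees, less where a joint would pass 70% of its speed; a pose out of reach is approached as far as the arm can. A call with a gripper value outside its range is refused whole. The fingers move at their own pace and stop on an object; the grip force is fixed at half the most. Time passes only in rows, so rows that repeat a pose let the fingers close. It gives the time, the measured TCP pose, the force, the opening and the grip force at its end, in the units of the state.
- read_state(): the state, without advancing time (a new reading comes with each control period).
- capture(name): name is "scene" or "top"; returns (picture, depth): 480x640x3 uint8, red, green, blue; 480x640 float32, m along the optical axis (not along the pixel's ray), 0 where there is no reading.
- camera_params(name): a dict with "fx", "fy", "cx", "cy" (pixels), "xyz" and "orientation" of the camera in the world. Camera axes: x right, y up, looking along -z (the intrinsics and any distortion apply to the point x, -y, -z); pixel columns grow to the right and rows downward; lengths in m; the calibration is good to about 2 mm. A picture is of the moment at which its call begins. camera_params takes no time and is no camera call.
- hand_in(): hands the job in; it is judged then, once.
The state is a dict: "time_s": time; "joint_positions": joint angles; "qvel": joint speeds; "tau": joint torques, N m; "position": TCP position; "tcp_rot": TCP orientation; "force": force on the tool from outside, world axes, zero at the start; "moment": the same for the moment, N m; "opening": opening from 0.0 (shut) to 1.0 (fully open); "grasp_force": force on a finger pad.
Only numpy, scipy, OpenCV 4.12 (cv2) and the standard library are available. Lean on these libraries where they do the work, as an engineer would, in place of code of your own. Each camera call takes 0.05 s, during which the arm holds its last target. There are 200 camera calls.

## Working session

There is one attempt and no reset: what is moved stays moved. The work goes in short steps, Python scripts to look and compute and a tool call to move; the robot and the scene stay as the last step left them, time stands still between calls to the robot, and variables do not carry over. Pictures are saved under pics/ and viewed, at most 10 in all, crops included, and the job is handed in when it is done.

Besides the shell and the picture viewer there is one more tool, called after ">>>" as name(argument=value, ...), one argument or row to a line, values as JSON. apply_moves: Moves the arm, as the interface text tells. Its arguments: {"type":"object","properties":{"rows":{"type":"array"}},"required":["rows"]}

```bash
mkdir -p pics; ls
cat > h.py <<'E'
import numpy as np, cv2
from rig import read_state, capture, camera_params, hand_in
def shot(n,f):
    im,d=capture(n); np.savez(f'pics/{f}.npz',im=im,d=d); cv2.imwrite(f'pics/{f}.png',im[:,:,::-1]); return im,d
def cloud(d,n):
    p=camera_params(n); v,u=np.mgrid[:480,:640]
    c=np.stack([(u-p['cx'])/p['fx']*d,-(v-p['cy'])/p['fy']*d,-d],-1)
    return c@np.array(p['orientation']).T+np.array(p['xyz'])
E
python3 - <<'E'
from h import *
for n in('scene','top'):
    im,d=shot(n,n+'0'); p=camera_params(n); print(n,{k:np.round(v,3).tolist() for k,v in p.items() if not isinstance(v,str)},(d>0).mean())
print(read_state())
E
```

```text
pics
scene {'fx': 533.547, 'fy': 533.547, 'cx': 318.566, 'cy': 245.975, 'xyz': [1.284, -0.226, 1.033], 'orientation': [[0.339, -0.74, 0.581], [0.941, 0.264, -0.213], [0.005, 0.619, 0.786]]} 0.99595703125
top {'fx': 501.759, 'fy': 501.759, 'cx': 328.949, 'cy': 244.756, 'xyz': [0.513, -0.014, 1.234], 'orientation': [[0.006, 0.995, -0.1], [-1.0, 0.004, -0.019], [-0.018, 0.1, 0.995]]} 0.9959016927083333
{'time_s': 0.1, 'joint_positions': array([ 5.37712668e+01,  3.02743346e+01,  8.21471714e+01, -2.68280281e-04,
        6.76911032e+01, -1.02259204e+01]), 'qvel': array([ 0.00475692, -0.12256641, -0.19405762,  0.11765965,  0.0982274 ,
       -0.08848581]), 'tau': array([-7.81322542e-04, -4.40990067e+01, -1.77149177e+01,  6.33881078e-02,
        5.34217805e-02, -4.40962731e-05]), 'position': array([0.27360901, 0.56125814, 0.2466724 ]), 'tcp_rot': array([[-8.98773106e-01,  4.38412549e-01, -1.15807734e-03],
       [ 4.38413944e-01,  8.98771769e-01, -1.58797787e-03],
       [ 3.44657797e-04, -1.93494905e-03, -9.99998069e-01]]), 'force': array([-0.01187537, -0.50154946,  0.07181689]), 'moment': array([-0.01876247,  0.01524656, -0.0153166 ]), 'grasp_force': 0.0, 'opening': 1.002629105414695}
```

View pics/scene0.png

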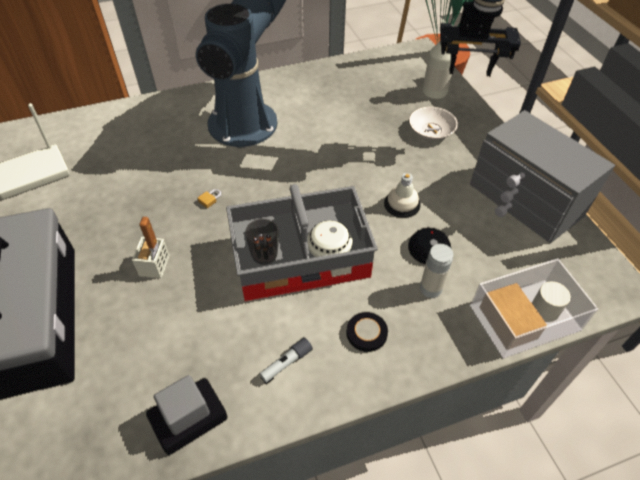

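View pics/top0.png

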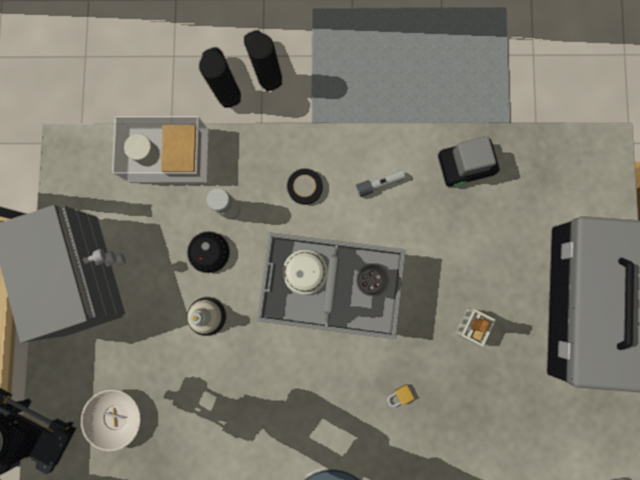

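Scene: the robot is at top left. The tray is centred near (300,240), with the rack and its orange-handled knife at (150,250). In the top view, the tray is at (333,285), with the white shell on its left (+y, so the pocket is at its left end) and the rack at (477,327). Look-alikes for the knife: the orange padlock at (402,396) and the orange block in the bin at (180,148). Only the knife stands in the rack. The black dome at (208,252) is the shell's decoy.

Run:
```python
from h import *
z=np.load('pics/top0.npz'); im,d=z['im'],z['d']; P=cloud(d,'top')
z2=np.load('pics/scene0.npz'); Q=cloud(z2['d'],'scene'); im2=z2['im']
def near(P,c,r): return np.linalg.norm(P[...,:2]-c,axis=-1)<r
print('table',np.median(P[380:395,300:310,2]),'traycenter',P[285,333],'drain',P[327,477])
for nm,A in(('top',P),('scene',Q)):
    m=near(A,(0.44,0.0),0.22)&(abs(A[...,2]-.115)<.006)
    pts=A[m]; r=cv2.minAreaRect(pts[:,:2].astype(np.float32)); print(nm,'rim',m.sum(),r,np.median(pts[:,2]))
    m=near(A,r[0],0.1)&(A[...,2]>.18)&(A[...,2]<.21)
    pts=A[m]; print(' bar',m.sum(),cv2.minAreaRect(pts[:,:2].astype(np.float32)),np.median(pts[:,2]))
for nm,A,I,(u0,u1,v0,v1) in(('top',P,im,(445,510,295,360)),('scene',Q,im2,(120,185,205,290))):
    S=A[v0:v1,u0:u1]; C=I[v0:v1,u0:u1].astype(int)
    w=(S[...,2]>.05)&(S[...,2]<.072)&((C.max(-1)-C.min(-1))<45)
    print(nm,'drainrim',w.sum(),cv2.minAreaRect(S[w][:,:2].astype(np.float32)))
    o=(C[...,0]-C[...,2]>70)&(S[...,2]>.07)
    pts=S[o]; print(' knife',o.sum(),pts.min(0),pts.max(0),np.median(pts,0))
    for a in np.arange(.08,.19,.015):
        q=pts[abs(pts[:,2]-a)<.008]
        if len(q)>3: print('  ',a,len(q),q.mean(0),q.min(0)[:2],q.max(0)[:2])
a=cv2.resize(im[270:370,250:520],None,fx=2.9,fy=2.9,interpolation=cv2.INTER_CUBIC)
b=cv2.resize(im2[170:310,110:390],None,fx=2.2,fy=2.2,interpolation=cv2.INTER_CUBIC)
b=b[:,:a.shape[1]]; b=np.pad(b,((0,0),(0,a.shape[1]-b.shape[1]),(0,0)))
cv2.imwrite('pics/crop.png',np.vstack([a,b])[:600,:,::-1])
```

```text
table 7.157991320161372e-05 traycenter [ 0.53382624 -0.00268635  0.19377986] drain [ 0.4476445  -0.30775765  0.15366554]
top rim 1822 ((0.5365722179412842, 0.0032256990671157837), (0.31043902039527893, 0.20029714703559875), 83.01859283447266) 0.11445550909393376
 bar 555 ((0.5365249514579773, 0.00325075164437294), (0.019959254190325737, 0.12298635393381119), 82.97470092773438) 0.19382420828760538
scene rim 1769 ((0.5364537239074707, 0.0020211338996887207), (0.3103179633617401, 0.20482060313224792), 83.0423812866211) 0.1148377575099292
 bar 425 ((0.5395541191101074, 0.0013504289090633392), (0.020541872829198837, 0.12098442018032074), 83.02289581298828) 0.19438067523219793
top drainrim 363 ((0.44194892048835754, -0.33345189690589905), (0.055121179670095444, 0.06791630387306213), 63.59767532348633)
 knife 154 [ 0.43888146 -0.32648825  0.10535467] [ 0.5128593  -0.01359654  1.23422094] [ 0.45258441 -0.31377864  0.16543862]
   0.11 11 [ 0.45255826 -0.31069198  0.11132885] [ 0.44495553 -0.31472885] [ 0.46041002 -0.30787815]
   0.125 18 [ 0.45289947 -0.3108366   0.12438024] [ 0.44402203 -0.3
[... 530 characters left out ...]
 [ 1.28392825 -0.22563321  1.0333298 ] [ 0.45821618 -0.31622938  0.14616127]
   0.095 20 [ 0.45827426 -0.31592943  0.09688006] [ 0.44684504 -0.33021035] [ 0.46620671 -0.31069599]
   0.11 31 [ 0.45888132 -0.31591907  0.10931537] [ 0.44756897 -0.33130847] [ 0.46696764 -0.31077147]
   0.125 29 [ 0.45835795 -0.31533732  0.1246948 ] [ 0.45016762 -0.32074227] [ 0.46597813 -0.31001496]
   0.14 26 [ 0.45815499 -0.31503931  0.14096343] [ 0.44810476 -0.32034453] [ 0.46643622 -0.31004708]
   0.155 31 [ 0.45747771 -0.31492242  0.1546499 ] [ 0.44810476 -0.31943445] [ 0.46614138 -0.31013985]
   0.16999999999999998 62 [ 0.45557016 -0.31923064  0.16854465] [ 0.44347862 -0.32868915] [ 0.46718682 -0.31021894]
```

View pics/crop.png

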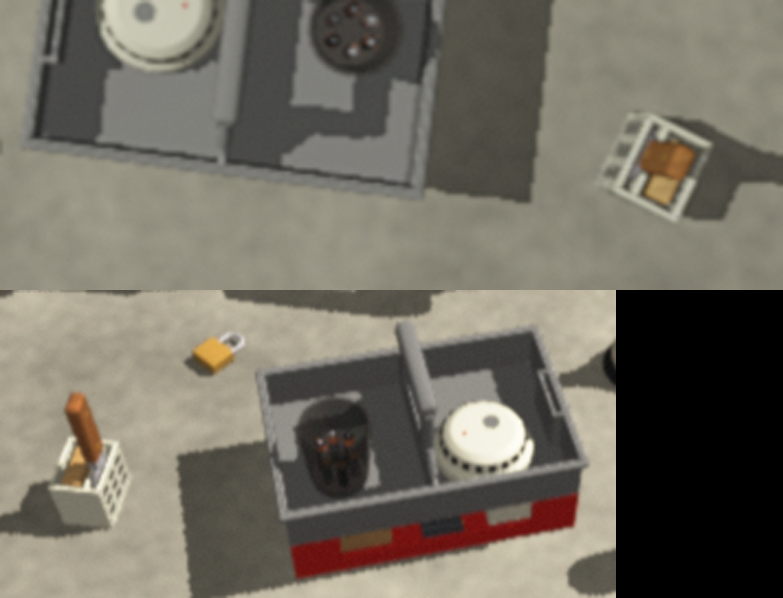

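Crop: the orange handle stands in the rack's narrow bay, on the side nearest the tray ((665,155) in the crop), with the brush beside it at (660,190). The pocket is at the tray's left (shell) end. The sizes agree with the description: rim 0.31 x 0.20, bar top 0.194, knife top 0.169.

I'll move towards it while high, then refine.

>>> apply_moves(
  rows=[
    {"x": -382, "y": -382, "z": -53, "claw": 0},
    {"x": -382, "y": -382, "z": -53, "claw": 0},
    {"x": -382, "y": -382, "z": -53, "claw": 0},
    {"x": -382, "y": -382, "z": -53, "claw": 0},
    {"x": -382, "y": -382, "z": -53, "claw": 0},
    {"x": -382, "y": -382, "z": -53, "claw": 0},
    {"x": -382, "y": -382, "z": -53, "claw": 0},
    {"x": -382, "y": -382, "z": -53, "claw": 0},
    {"x": -382, "y": -382, "z": -53, "claw": 0},
    {"x": -382, "y": -382, "z": -53, "claw": 0},
  ],
)

```text
validation failed for argument at $.ro...
```

```bash
cat >> h.py <<'E'
def to(target,yaw=None):
    s=read_state(); R=s['tcp_rot']; print('tcp',s['position'].round(4),'shift mm',(R.T@(np.array(target)-s['position'])*1e3).round(1),'yawY',np.degrees(np.arctan2(R[1,1],R[0,1])).round(2),'tilt',R[:,2].round(4))
E
python3 - <<'E'
from h import *
for n,f in(('top','top0'),('scene','scene0')):
    z=np.load(f'pics/{f}.npz'); A=cloud(z['d'],n); C=z['im'].astype(int)
    near=np.linalg.norm(A[...,:2]-(.451,-.317),axis=-1)<.03
    m=near&(A[...,2]>.163)&(A[...,2]<.176)&(C[...,0]-C[...,2]>40)
    print(n,m.sum(),cv2.minAreaRect(A[m][:,:2].astype(np.float32)))
to((.451,-.318,.26))
E
```

```text
top 87 ((0.451977401971817, -0.3183418810367584), (0.015170359052717686, 0.02493290975689888), 61.85807418823242)
scene 77 ((0.4540158212184906, -0.3198559582233429), (0.014837277121841908, 0.02537982538342476), 66.43685150146484)
tcp [0.2736 0.5613 0.2467] shift mm [-544.9 -712.5  -12.1] yawY 64.0 tilt [-0.0012 -0.0016 -1.    ]
```

>>> apply_moves(
  rows=[
    {"x": -38, "y": -38, "z": -53, "rx": 0, "ry": 0, "rz": 0, "claw": 0},
  ],
)

```text
time_s: 0.22
position: [0.2867, 0.5191, 0.287]
tcp_rot: [[-0.9, 0.436, -0.006], [0.436, 0.9, -0.007], [0.003, -0.009, -1.0]]
force: [1.1, 0.3, 0.9]
opening: 1.001
grasp_force: 0.0
```

>>> apply_moves(
  rows=[
    {"x": -352, "y": -350, "z": 0, "rx": 0, "ry": 0, "rz": 0, "claw": 0},
    {"x": -352, "y": -350, "z": 0, "rx": 0, "ry": 0, "rz": 0, "claw": 0},
    {"x": -352, "y": -350, "z": 0, "rx": 0, "ry": 0, "rz": 0, "claw": 0},
    {"x": -352, "y": -350, "z": 0, "rx": 0, "ry": 0, "rz": 0, "claw": 0},
    {"x": -352, "y": -350, "z": 0, "rx": 0, "ry": 0, "rz": 0, "claw": 0},
    {"x": -352, "y": -350, "z": 0, "rx": 0, "ry": 0, "rz": 0, "claw": 0},
    {"x": -352, "y": -350, "z": 0, "rx": 0, "ry": 0, "rz": 0, "claw": 0},
    {"x": -352, "y": -350, "z": 0, "rx": 0, "ry": 0, "rz": 0, "claw": 0},
    {"x": -352, "y": -350, "z": 0, "rx": 0, "ry": 0, "rz": 0, "claw": 0},
    {"x": -352, "y": -350, "z": 0, "rx": 0, "ry": 0, "rz": 0, "claw": 0},
  ],
)

```text
time_s: 1.48
position: [0.4507, 0.051, 0.291]
tcp_rot: [[-0.898, 0.439, -0.002], [0.439, 0.898, 0.001], [0.002, -0.0, -1.0]]
force: [-0.5, 0.4, -0.3]
opening: 0.998
grasp_force: 0.0
```

```bash
python3 -c "
from h import *
to((.4525,-.3185,.25))"
```

```text
tcp [0.4507 0.051  0.291 ] shift mm [-164.  -331.1   40.7] yawY 63.94 tilt [-1.7e-03  8.0e-04 -1.0e+00]
```

>>> apply_moves(
  rows=[
    {"x": -164, "y": -331, "z": 41, "rx": 0, "ry": 0, "rz": 0, "claw": 0},
    {"x": -164, "y": -331, "z": 41, "rx": 0, "ry": 0, "rz": 0, "claw": 0},
    {"x": -164, "y": -331, "z": 41, "rx": 0, "ry": 0, "rz": 0, "claw": 0},
    {"x": -164, "y": -331, "z": 41, "rx": 0, "ry": 0, "rz": 0, "claw": 0},
    {"x": -164, "y": -331, "z": 41, "rx": 0, "ry": 0, "rz": 0, "claw": 0},
    {"x": -164, "y": -331, "z": 41, "rx": 0, "ry": 0, "rz": 0, "claw": 0},
    {"x": -164, "y": -331, "z": 41, "rx": 0, "ry": 0, "rz": 0, "claw": 0},
    {"x": -164, "y": -331, "z": 41, "rx": 0, "ry": 0, "rz": 0, "claw": 0},
    {"x": -164, "y": -331, "z": 41, "rx": 0, "ry": 0, "rz": 0, "claw": 0},
  ],
)

```text
time_s: 2.6
position: [0.4539, -0.316, 0.2505]
tcp_rot: [[-0.9, 0.436, -0.001], [0.436, 0.9, 0.001], [0.001, 0.001, -1.0]]
force: [0.3, -0.5, -0.1]
opening: 1.0
grasp_force: 0.0
```

Run:
```python
from h import *
to((.4525,-.3185,.132))
n='scene'; im,d=shot(n,'scene1')
A=cloud(d,n); C=im.astype(int)
m=(np.linalg.norm(A[...,:2]-(.453,-.318),axis=-1)<.04)&(A[...,2]>.08)&(A[...,2]<.176)&(C[...,0]-C[...,2]>40)
v,u=np.where(m); print(m.sum(),u.min(),u.max(),v.min(),v.max())
cv2.imwrite('pics/c1.png',cv2.resize(im[120:300,60:260],None,fx=3,fy=3)[:,:,::-1])
```

```text
tcp [ 0.4539 -0.316   0.2505] shift mm [ 1.000e-01 -3.000e+00  1.185e+02] yawY 64.17 tilt [-6.0e-04  1.1e-03 -1.0e+00]
321 139 156 216 248
```

View pics/c1.png

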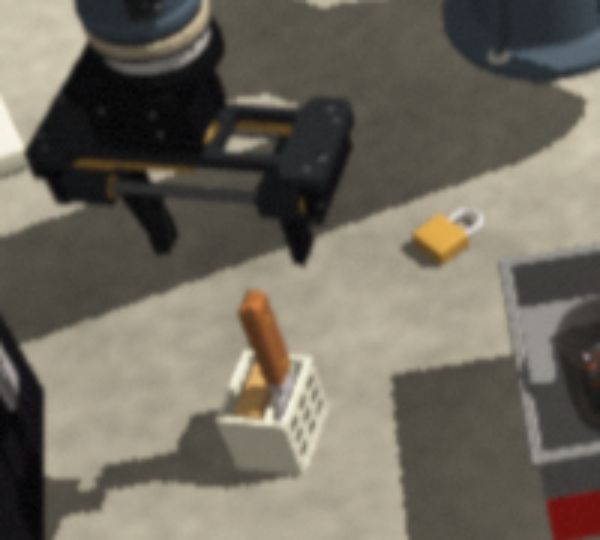

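The open fingers are well above and around the orange handle (crop (260,330)). Descending.

>>> apply_moves(
  rows=[
    {"x": 0, "y": -1, "z": 60, "rx": 0, "ry": 0, "rz": 0, "claw": 0},
    {"x": 0, "y": -1, "z": 100, "rx": 0, "ry": 0, "rz": 0, "claw": 0},
    {"x": 0, "y": -1, "z": 118, "rx": 0, "ry": 0, "rz": 0, "claw": 0},
    {"x": 0, "y": -1, "z": 118, "rx": 0, "ry": 0, "rz": 0, "claw": 0},
    {"x": 0, "y": -1, "z": 118, "rx": 0, "ry": 0, "rz": 0, "claw": 0},
    {"x": 0, "y": -1, "z": 118, "rx": 0, "ry": 0, "rz": 0, "claw": 0},
  ],
)

```text
time_s: 3.4
position: [0.454, -0.3199, 0.1338]
tcp_rot: [[-0.899, 0.438, 0.002], [0.438, 0.899, -0.002], [-0.003, -0.001, -1.0]]
force: [-0.1, 0.0, -0.1]
opening: 0.998
grasp_force: 0.0
```

```bash
python3 -c "
from h import *
to((.4525,-.3185,.132)); print(read_state()['force'])"
```

```text
tcp [ 0.454  -0.3199  0.1338] shift mm [1.9 0.6 1.8] yawY 64.03 tilt [ 0.0019 -0.002  -1.    ]
[-0.10279127  0.02174525 -0.09047413]
```

Centred within 2 mm. Close.

>>> apply_moves(
  rows=[
    {"x": 1, "y": 0, "z": 1, "rx": 0, "ry": 0, "rz": 0, "claw": 120},
    {"x": 1, "y": 0, "z": 1, "rx": 0, "ry": 0, "rz": 0, "claw": 255},
    {"x": 1, "y": 0, "z": 1, "rx": 0, "ry": 0, "rz": 0, "claw": 255},
    {"x": 1, "y": 0, "z": 1, "rx": 0, "ry": 0, "rz": 0, "claw": 255},
    {"x": 1, "y": 0, "z": 1, "rx": 0, "ry": 0, "rz": 0, "claw": 255},
    {"x": 1, "y": 0, "z": 1, "rx": 0, "ry": 0, "rz": 0, "claw": 255},
    {"x": 1, "y": 0, "z": 1, "rx": 0, "ry": 0, "rz": 0, "claw": 255},
    {"x": 1, "y": 0, "z": 1, "rx": 0, "ry": 0, "rz": 0, "claw": 255},
  ],
)

```text
time_s: 4.4
position: [0.4524, -0.3191, 0.1314]
tcp_rot: [[-0.899, 0.438, 0.0], [0.438, 0.899, -0.0], [-0.0, -0.0, -1.0]]
force: [0.6, 0.2, 0.1]
opening: 0.182
grasp_force: 30.0
```

>>> apply_moves(
  rows=[
    {"x": 0, "y": 0, "z": -20, "rx": 0, "ry": 0, "rz": 0, "claw": 255},
    {"x": 0, "y": 0, "z": -50, "rx": 0, "ry": 0, "rz": 0, "claw": 255},
    {"x": 0, "y": 0, "z": -90, "rx": 0, "ry": 0, "rz": 0, "claw": 255},
    {"x": 0, "y": 0, "z": -140, "rx": 0, "ry": 0, "rz": 0, "claw": 255},
    {"x": 0, "y": 0, "z": -190, "rx": 0, "ry": 0, "rz": 0, "claw": 255},
    {"x": 0, "y": 0, "z": -220, "rx": 0, "ry": 0, "rz": 0, "claw": 255},
    {"x": 0, "y": 0, "z": -220, "rx": 0, "ry": 0, "rz": 0, "claw": 255},
  ],
)

```text
time_s: 5.28
position: [0.4532, -0.3199, 0.3539]
tcp_rot: [[-0.899, 0.438, 0.004], [0.438, 0.899, -0.004], [-0.006, -0.002, -1.0]]
force: [-0.4, -1.2, -1.7]
opening: 0.181
grasp_force: 30.0
```

```bash
python3 -c "
from h import *
to((.554,.1445,.35))"
```

```text
tcp [ 0.4532 -0.3199  0.3539] shift mm [112.9 461.6   2.3] yawY 64.01 tilt [ 0.0041 -0.0044 -1.    ]
```

>>> apply_moves(
  rows=[
    {"x": 113, "y": 462, "z": 0, "rx": 0, "ry": 0, "rz": -3.17, "claw": 255},
    {"x": 113, "y": 462, "z": 0, "rx": 0, "ry": 0, "rz": -3.17, "claw": 255},
    {"x": 113, "y": 462, "z": 0, "rx": 0, "ry": 0, "rz": -3.17, "claw": 255},
    {"x": 113, "y": 462, "z": 0, "rx": 0, "ry": 0, "rz": -3.17, "claw": 255},
    {"x": 113, "y": 462, "z": 0, "rx": 0, "ry": 0, "rz": -3.17, "claw": 255},
    {"x": 113, "y": 462, "z": 0, "rx": 0, "ry": 0, "rz": -3.17, "claw": 255},
    {"x": 113, "y": 462, "z": 0, "rx": 0, "ry": 0, "rz": -3.17, "claw": 255},
    {"x": 113, "y": 462, "z": 0, "rx": 0, "ry": 0, "rz": -3.17, "claw": 255},
    {"x": 113, "y": 462, "z": 0, "rx": 0, "ry": 0, "rz": -3.17, "claw": 255},
    {"x": 113, "y": 462, "z": 0, "rx": 0, "ry": 0, "rz": -3.17, "claw": 255},
  ],
)

```text
time_s: 6.52
position: [0.5524, 0.1452, 0.3496]
tcp_rot: [[-0.993, 0.121, -0.004], [0.121, 0.993, -0.001], [0.004, -0.001, -1.0]]
force: [-0.8, -0.5, 0.3]
opening: 0.181
grasp_force: 30.0
```

Run:
```python
from h import *
to((.554,.1445,.30))
im,d=shot('scene','scene2')
# project expected blade tip and mouth
p=camera_params('scene'); R=np.array(p['orientation'])
def px(w):
    c=R.T@(np.array(w)-p['xyz']); return (p['fx']*c[0]/-c[2]+p['cx'], p['cy']-p['fy']*c[1]/-c[2])
s=read_state()['position']; print('blade tip px',px(s-[0,0,.128]),'mouth px',px((.554,.1445,.115)))
cv2.imwrite('pics/c2.png',cv2.resize(im[80:300,220:460],None,fx=2.7,fy=2.7,interpolation=cv2.INTER_CUBIC)[:,:,::-1])
```

```text
tcp [0.5524 0.1452 0.3496] shift mm [-1.9 -0.4 49.6] yawY 83.03 tilt [-0.0037 -0.001  -1.    ]
blade tip px (np.float64(363.7298151620794), np.float64(181.9722566762669)) mouth px (np.float64(360.558292696575), np.float64(215.67915625606403))
```

View pics/c2.png

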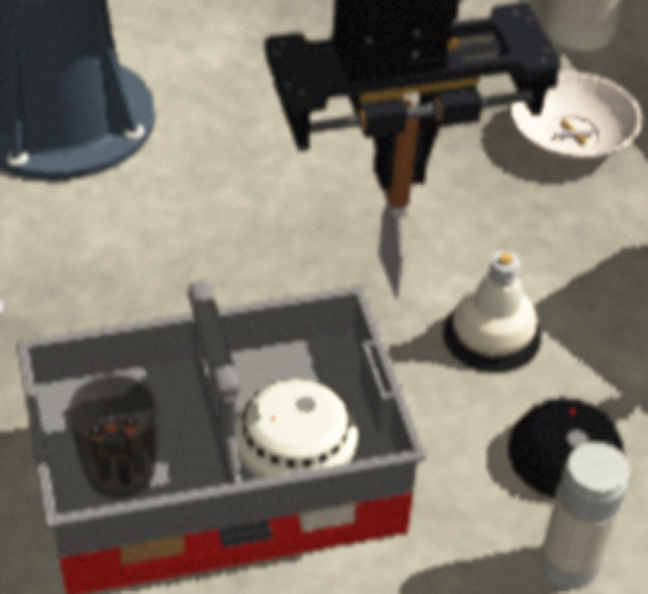

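The knife hangs upright above the pocket. The blade edge runs crop (383,265)–(398,298), and the pocket lip is at crop (380,368), which is pixel (361,216) and matches the predicted mouth. Next, precise blade and pocket measurements from the same camera.

Run:
```python
from h import *
C0=np.array([.5365,.0028]); a=np.radians(83.02); ey=np.array([np.cos(a),np.sin(a)]); ex=np.array([ey[1],-ey[0]])
def tf(P): return np.stack([(P[...,:2]-C0)@ex,(P[...,:2]-C0)@ey,P[...,2]],-1)*1e3
for n,f in(('scene','scene2'),('scene','scene0'),('top','top0')):
    z=np.load(f'pics/{f}.npz'); T=tf(cloud(z['d'],n))
    r=T[(abs(T[...,2]-115)<4)&(abs(T[...,0])<100)&(abs(T[...,1])<160)]
    out=[]
    for nm,ax,sg in(('+y',1,1),('-y',1,-1),('+x',0,1),('-x',0,-1)):
        lim=(150,95)[1-ax]; q=r[(abs(sg*r[:,ax]-lim)<9)&(abs(r[:,1-ax])>40 if nm=='+y' else True)]
        out.append((nm,len(q),np.median(q[:,ax]).round(1),np.percentile(q[:,ax],[3,97]).round(1)))
    print(f,out)
    k=r[(abs(r[:,0])<60)&(r[:,1]>125)&(r[:,1]<158)]
    if len(k): print('  pocket zone y hist',np.histogram(k[:,1],np.arange(126,158,2)))
    k=k[(k[:,1]<141)]; 
    if len(k): print('  lip',len(k),k.min(0),k.max(0),np.percentile(k[:,0],[2,98]))
    if f=='scene2':
        b=T[(abs(T[...,0])<45)&(abs(T[...,1]-143)<25)&(T[...,2]>214)&(T[...,2]<275)]
        print('blade',len(b),b.min(0),b.max(0))
        for h in range(220,275,8):
            q=b[abs(b[:,2]-h)<4]
            if len(q)>2: print('  ',h,len(q),q[:,0].min().round(1),q[:,0].max().round(1),'y',np.median(q[:,1]).round(1), 'slope dy/dx',np.polyfit(q[:,0],q[:,1],1)[0].round(3))
    np.savez('pics/T_'+f,T=T)
```

```text
scene2 [('+y', 160, np.float64(148.0), array([142.8, 153.4])), ('-y', 289, np.float64(-151.2), array([-155.6, -143.3])), ('+x', 492, np.float64(96.0), array([88.5, 99.7])), ('-x', 417, np.float64(-93.0), array([-99., -88.]))]
  pocket zone y hist (array([ 0,  0,  0,  0, 30, 17,  8,  6,  3, 44, 29, 28, 32, 25,  0]), array([126, 128, 130, 132, 134, 136, 138, 140, 142, 144, 146, 148, 150,
       152, 154, 156]))
  lip 58 [-31.87005128 134.00721633 111.05878969] [ 33.6401962  140.70687279 118.50222363] [-31.54536878  31.54481418]
blade 171 [-29.79194044 139.17803658 222.28808435] [ 24.49923025 143.67776918 274.96464524]
   220 3 0.1 14.0 y 141.3 slope dy/dx 0.037
   228 27 -27.4 24.5 y 141.0 slope dy/dx 0.015
   236 25 -29.8 23.3 y 140.9 slope dy/dx 0.006
   244 22 -19.7 22.7 y 140.9 slope dy/dx 0.024
   252 29 -23.4 23.1 y 141.0 slope dy/dx 0.015
   260 27 -25.7 23.6 y 140.8 slope dy/dx 0.014
   268 25 -27.3 24.5 y 140.9 slope dy/dx 0.018
scene0 [('+y', 173, np.float64(148.3), array([142.5, 153.3])), ('-y', 298, np.float64(-151.2), array([-155.6, -143.7])), ('+x', 497, np.float64(96.2),
[... 215 characters left out ...]
 142, 144, 146, 148, 150,
       152, 154, 156]))
  lip 53 [-34.01328645 134.38854866 111.16685366] [ 35.57776195 140.99486106 118.41008093] [-31.08619363  34.36693341]
top0 [('+y', 223, np.float64(150.3), array([141.9, 155. ])), ('-y', 371, np.float64(-149.5), array([-154. , -143.7])), ('+x', 527, np.float64(95.0), array([90. , 99.5])), ('-x', 575, np.float64(-95.1), array([-99.6, -90.1]))]
  pocket zone y hist (array([ 0,  0,  0,  0,  0, 24, 22,  8,  3,  4, 45, 47, 41, 47, 25]), array([126, 128, 130, 132, 134, 136, 138, 140, 142, 144, 146, 148, 150,
       152, 154, 156]))
  lip 52 [-30.22041555 136.13423631 111.1475705 ] [ 30.967749   140.84208368 118.50336526] [-29.89257599  30.49903558]
```

>>> apply_moves(
  rows=[
    {"x": -1.7, "y": -0.5, "z": 40, "rx": 0, "ry": 0, "rz": 0, "claw": 255},
    {"x": -1.7, "y": -0.5, "z": 75, "rx": 0, "ry": 0, "rz": 0, "claw": 255},
    {"x": -1.7, "y": -0.5, "z": 97, "rx": 0, "ry": 0, "rz": 0, "claw": 255},
    {"x": -1.7, "y": -0.5, "z": 97, "rx": 0, "ry": 0, "rz": 0, "claw": 255},
    {"x": -1.7, "y": -0.5, "z": 97, "rx": 0, "ry": 0, "rz": 0, "claw": 255},
    {"x": -1.7, "y": -0.5, "z": 97, "rx": 0, "ry": 0, "rz": 0, "claw": 255},
  ],
)

```text
time_s: 7.32
position: [0.5558, 0.1447, 0.2558]
tcp_rot: [[-0.993, 0.122, 0.003], [0.122, 0.993, 0.0], [-0.003, 0.0, -1.0]]
force: [0.1, 0.9, 0.2]
opening: 0.187
grasp_force: 30.0
```

Run:
```python
from h import *
to((.5543,.1450,.1914))
im,d=shot('scene','scene3'); s=read_state(); print(s['force'])
C0=np.array([.5365,.0028]); a=np.radians(83.02); ey=np.array([np.cos(a),np.sin(a)]); ex=np.array([ey[1],-ey[0]])
P=cloud(d,'scene'); T=np.stack([(P[...,:2]-C0)@ex,(P[...,:2]-C0)@ey,P[...,2]],-1)*1e3
b=T[(abs(T[...,0])<45)&(abs(T[...,1]-143)<12)&(T[...,2]>122)&(T[...,2]<165)]
print(len(b),'blade y',np.median(b[:,1]),'x',np.percentile(b[:,0],[3,97]),'zmin',b[:,2].min())
print('tcp tray',(s['position'][:2]-C0)@ex,(s['position'][:2]-C0)@ey)
cv2.imwrite('pics/c3.png',cv2.resize(im[140:260,310:430],None,fx=4.5,fy=4.5,interpolation=cv2.INTER_CUBIC)[:,:,::-1])
```

```text
tcp [0.5558 0.1447 0.2558] shift mm [ 1.7  0.1 64.4] yawY 82.98 tilt [ 2.8e-03  1.0e-04 -1.0e+00]
[-0.47588641  0.81228251 -0.64759876]
94 blade y 140.96748679059942 x [-21.81954306  27.39151643] zmin 123.61924095541588
tcp tray 0.001744005779027224 0.1432693907212013
```

View pics/c3.png

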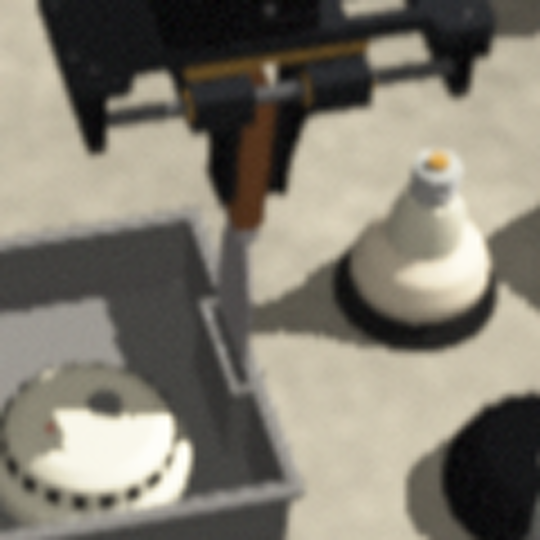

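The blade is just above the lip, lined up with the slot (crop (240,380)). Lowering slowly, with a force check.

>>> apply_moves(
  rows=[
    {"x": 1, "y": -0.3, "z": 4, "rx": 0, "ry": 0, "rz": 0, "claw": 255},
    {"x": 1, "y": -0.3, "z": 8, "rx": 0, "ry": 0, "rz": 0, "claw": 255},
    {"x": 1, "y": -0.3, "z": 12, "rx": 0, "ry": 0, "rz": 0, "claw": 255},
    {"x": 1, "y": -0.3, "z": 16, "rx": 0, "ry": 0, "rz": 0, "claw": 255},
    {"x": 1, "y": -0.3, "z": 20, "rx": 0, "ry": 0, "rz": 0, "claw": 255},
    {"x": 1, "y": -0.3, "z": 20, "rx": 0, "ry": 0, "rz": 0, "claw": 255},
  ],
)

```text
time_s: 8.12
position: [0.5537, 0.1448, 0.2339]
tcp_rot: [[-0.993, 0.122, -0.001], [0.122, 0.993, -0.0], [0.001, -0.0, -1.0]]
force: [0.2, 0.0, -1.2]
opening: 0.183
grasp_force: 30.0
```

```bash
cat > m.py <<'E'
from h import *
import sys
to((.5543,.1450,.1914))
im,d=shot('scene',sys.argv[1]); s=read_state(); print(s['force'],s['moment'],s['opening'])
C0=np.array([.5365,.0028]); a=np.radians(83.02); ey=np.array([np.cos(a),np.sin(a)]); ex=np.array([ey[1],-ey[0]])
P=cloud(d,'scene'); T=np.stack([(P[...,:2]-C0)@ex,(P[...,:2]-C0)@ey,P[...,2]],-1)*1e3; C=im.astype(int)
b=T[(abs(T[...,0])<45)&(abs(T[...,1]-143)<20)&(T[...,2]>120)&(T[...,2]<165)]
print(len(b),'blade y',np.median(b[:,1]),'x',np.percentile(b[:,0],[3,97]),'zmin',b[:,2].min())
h=T[(abs(T[...,0])<45)&(abs(T[...,1]-143)<30)&(T[...,2]>100)&(C[...,0]-C[...,2]>50)]
print('orange',len(h),h.min(0),h.max(0))
print('tcp tray',(s['position'][:2]-C0)@ex,(s['position'][:2]-C0)@ey)
E
python3 m.py s4
```

```text
tcp [0.5537 0.1448 0.2339] shift mm [-0.7  0.3 42.5] yawY 83.02 tilt [-1.e-03 -1.e-04 -1.e+00]
[-0.39799749 -0.32773503 -0.92048804] [0.00558215 0.00563016 0.03878816] 0.18022411724008244
112 blade y 140.9390247756957 x [-24.15079953  25.15606543] zmin 120.63661391535774
orange 113 [ -9.43924445 114.07542572 193.3116687 ] [ 26.54652405 162.32592058 309.15340007]
tcp tray -3.963468759173917e-05 0.1430625304868975
```

The tip is 8 mm inside with no force. Continuing down.

>>> apply_moves(
  rows=[
    {"x": -0.3, "y": 0, "z": 5, "rx": 0, "ry": 0, "rz": 0, "claw": 255},
    {"x": -0.3, "y": 0, "z": 11, "rx": 0, "ry": 0, "rz": 0, "claw": 255},
    {"x": -0.3, "y": 0, "z": 17, "rx": 0, "ry": 0, "rz": 0, "claw": 255},
    {"x": -0.3, "y": 0, "z": 23, "rx": 0, "ry": 0, "rz": 0, "claw": 255},
    {"x": -0.3, "y": 0, "z": 29, "rx": 0, "ry": 0, "rz": 0, "claw": 255},
    {"x": -0.3, "y": 0, "z": 35, "rx": 0, "ry": 0, "rz": 0, "claw": 255},
    {"x": -0.3, "y": 0, "z": 39, "rx": 0, "ry": 0, "rz": 0, "claw": 255},
    {"x": -0.3, "y": 0, "z": 39, "rx": 0, "ry": 0, "rz": 0, "claw": 255},
  ],
)

```text
time_s: 9.18
position: [0.554, 0.1448, 0.1951]
tcp_rot: [[-0.993, 0.122, -0.001], [0.122, 0.993, -0.0], [0.001, -0.0, -1.0]]
force: [0.2, -0.4, -1.0]
opening: 0.182
grasp_force: 30.0
```

```bash
python3 m.py s5
```

```text
tcp [0.554  0.1448 0.1951] shift mm [-0.3  0.3  3.7] yawY 83.02 tilt [-8.e-04 -1.e-04 -1.e+00]
[ 0.23229158 -0.13370803 -0.55280858] [ 0.0105569  -0.01059663 -0.01948476] 0.18109553185260444
72 blade y 140.85368626940925 x [-12.85612615  18.20061203] zmin 120.10298013941933
orange 96 [ -9.23109215 113.188803   157.32909209] [ 26.03187124 166.73664442 269.27430368]
tcp tray 0.00032696306937464513 0.14308297346643967
```

>>> apply_moves(
  rows=[
    {"x": 0, "y": 0, "z": 2, "rx": 0, "ry": 0, "rz": 0, "claw": 255},
    {"x": 0, "y": 0, "z": 3, "rx": 0, "ry": 0, "rz": 0, "claw": 255},
    {"x": 0, "y": 0, "z": 3, "rx": 0, "ry": 0, "rz": 0, "claw": 255},
    {"x": 0, "y": 0, "z": 3, "rx": 0, "ry": 0, "rz": 0, "claw": 180},
    {"x": 0, "y": 0, "z": 3, "rx": 0, "ry": 0, "rz": 0, "claw": 100},
    {"x": 0, "y": 0, "z": 3, "rx": 0, "ry": 0, "rz": 0, "claw": 0},
    {"x": 0, "y": 0, "z": 3, "rx": 0, "ry": 0, "rz": 0, "claw": 0},
    {"x": 0, "y": 0, "z": 3, "rx": 0, "ry": 0, "rz": 0, "claw": 0},
    {"x": 0, "y": 0, "z": 3, "rx": 0, "ry": 0, "rz": 0, "claw": 0},
  ],
)

```text
time_s: 10.35
position: [0.5542, 0.1448, 0.1924]
tcp_rot: [[-0.993, 0.122, 0.0], [0.122, 0.993, -0.0], [-0.0, -0.0, -1.0]]
force: [-0.8, 0.1, -0.8]
opening: 0.778
grasp_force: 0.0
```

```bash
python3 m.py s6
```

```text
tcp [0.5542 0.1448 0.1924] shift mm [-0.1  0.2  1. ] yawY 83.02 tilt [ 0. -0. -1.]
[-0.22701793  0.3090822   0.78839994] [-0.0226706  -0.00635835  0.00044182] 0.8224826704403287
85 blade y 141.2051632835659 x [-7.01011351 17.10883315] zmin 120.30492939219428
orange 136 [ -8.96901142 114.82364402 150.90241478] [ 30.66344663 149.15863268 268.01426838]
tcp tray 0.0003246315955047319 0.14307736372029833
```

Released. Rise straight up, and verify the knife while checking the handle.

>>> apply_moves(
  rows=[
    {"x": 0, "y": 0, "z": -15, "rx": 0, "ry": 0, "rz": 0, "claw": 0},
    {"x": 0, "y": 0, "z": -40, "rx": 0, "ry": 0, "rz": 0, "claw": 0},
    {"x": 0, "y": 0, "z": -80, "rx": 0, "ry": 0, "rz": 0, "claw": 0},
    {"x": 0, "y": 0, "z": -110, "rx": 0, "ry": 0, "rz": 0, "claw": 0},
    {"x": 0, "y": 0, "z": -110, "rx": 0, "ry": 0, "rz": 0, "claw": 0},
    {"x": 0, "y": 0, "z": -110, "rx": 0, "ry": 0, "rz": 0, "claw": 0},
  ],
)

```text
time_s: 11.15
position: [0.5536, 0.1448, 0.3021]
tcp_rot: [[-0.993, 0.122, -0.001], [0.122, 0.993, -0.0], [0.001, -0.0, -1.0]]
force: [-0.8, -0.4, 0.1]
opening: 1.004
grasp_force: 0.0
```

```bash
cat > k.py <<'E'
from h import *
import sys
im,d=shot('scene',sys.argv[1]); z0=float(sys.argv[2])
C0=np.array([.5365,.0028]); a=np.radians(83.02); ey=np.array([np.cos(a),np.sin(a)]); ex=np.array([ey[1],-ey[0]])
P=cloud(d,'scene'); T=np.stack([(P[...,:2]-C0)@ex,(P[...,:2]-C0)@ey,P[...,2]],-1)*1e3; C=im.astype(int)
k=(abs(T[...,0])<40)&(abs(T[...,1]-143)<30)&(T[...,2]>z0+90)&(C[...,0]-C[...,2]>35)
h=T[k]; print('orange',len(h),'z',np.percentile(h[:,2],[1,99]))
for q in range(int(z0)+85,int(z0)+180,15):
    g=h[abs(h[:,2]-q)<8]
    if len(g)>4: print(q,len(g),np.median(g[:,:2],0).round(1),np.percentile(g[:,0],[5,95]).round(1),np.percentile(g[:,1],[5,95]).round(1))
E
python3 k.py s7 60; python3 -c "
from h import *
to((.5368,.0028,.25))
cv2.imwrite('pics/c7.png',cv2.resize(np.load('pics/s7.npz')['im'][120:300,220:420],None,fx=3,fy=3)[:,:,::-1])"
```

```text
orange 329 z [153.46360228 482.83751811]
160 42 [ 11.  141.2] [ 1.7 14.9] [136.4 149.9]
175 38 [ 10.8 141.2] [ 0.2 14.2] [136.8 150.7]
190 43 [ 10.7 141.9] [-2.6 14.3] [137.2 150.7]
205 48 [ 10.7 142. ] [-1.7 13.7] [137.4 151.7]
220 57 [ 11.  142.8] [-9.  13.7] [137.8 151.6]
235 53 [  2.9 145.7] [-10.9  12.2] [139.3 151.8]
tcp [0.5533 0.1447 0.3014] shift mm [  -1.  -142.9   51.5] yawY 83.02 tilt [-2.4e-03 -2.0e-04 -1.0e+00]
```

View pics/c7.png

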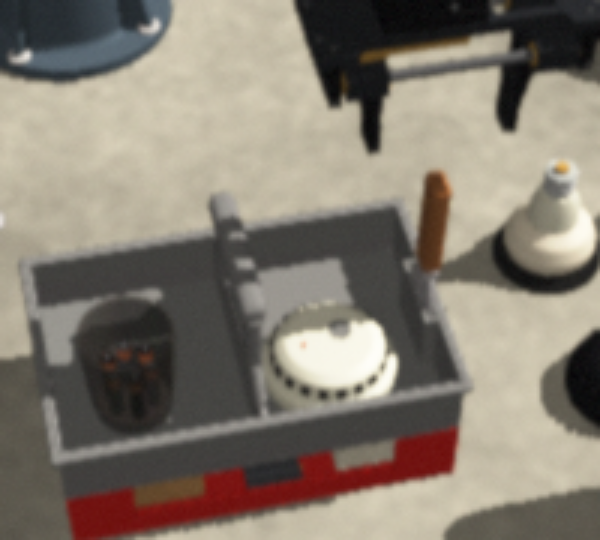

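The knife stands seated in the pocket (crop (432,230)), upright within about 0.03 rad. The fingers are clear, and the tumbler and shell are undisturbed. Moving over the handle bar.

>>> apply_moves(
  rows=[
    {"x": -1, "y": -60, "z": 0, "rx": 0, "ry": 0, "rz": 0, "claw": 0},
    {"x": -1, "y": -115, "z": 0, "rx": 0, "ry": 0, "rz": 0, "claw": 0},
    {"x": -1, "y": -143, "z": 0, "rx": 0, "ry": 0, "rz": 0, "claw": 0},
    {"x": -1, "y": -143, "z": 30, "rx": 0, "ry": 0, "rz": 0, "claw": 0},
    {"x": -1, "y": -143, "z": 70, "rx": 0, "ry": 0, "rz": 0, "claw": 0},
    {"x": -1, "y": -143, "z": 100, "rx": 0, "ry": 0, "rz": 0, "claw": 0},
    {"x": -1, "y": -143, "z": 110, "rx": 0, "ry": 0, "rz": 0, "claw": 0},
    {"x": -1, "y": -143, "z": 110, "rx": 0, "ry": 0, "rz": 0, "claw": 0},
    {"x": -1, "y": -143, "z": 110, "rx": 0, "ry": 0, "rz": 0, "claw": 0},
  ],
)

```text
time_s: 12.32
position: [0.5386, 0.0026, 0.1933]
tcp_rot: [[-0.993, 0.121, 0.002], [0.121, 0.993, -0.0], [-0.002, -0.0, -1.0]]
force: [-0.4, 0.7, -0.2]
opening: 0.998
grasp_force: 0.0
```

```bash
python3 -c "
from h import *
to((.5368,.0028,.190)); print(read_state()['force'])"
```

```text
tcp [0.5386 0.0026 0.1933] shift mm [ 1.8 -0.1  3.3] yawY 83.03 tilt [ 1.9e-03 -4.0e-04 -1.0e+00]
[-0.36691693  0.72363794 -0.16653915]
```

>>> apply_moves(
  rows=[
    {"x": 1, "y": 0, "z": 2, "rx": 0, "ry": 0, "rz": 0, "claw": 100},
    {"x": 1, "y": 0, "z": 2, "rx": 0, "ry": 0, "rz": 0, "claw": 180},
    {"x": 1, "y": 0, "z": 2, "rx": 0, "ry": 0, "rz": 0, "claw": 255},
    {"x": 1, "y": 0, "z": 2, "rx": 0, "ry": 0, "rz": 0, "claw": 255},
    {"x": 1, "y": 0, "z": 2, "rx": 0, "ry": 0, "rz": 0, "claw": 255},
    {"x": 1, "y": 0, "z": 2, "rx": 0, "ry": 0, "rz": 0, "claw": 255},
    {"x": 1, "y": 0, "z": 2, "rx": 0, "ry": 0, "rz": 0, "claw": 255},
    {"x": 1, "y": 0, "z": 2, "rx": 0, "ry": 0, "rz": 0, "claw": 255},
  ],
)

```text
time_s: 13.32
position: [0.5368, 0.0028, 0.1904]
tcp_rot: [[-0.993, 0.121, -0.0], [0.121, 0.993, -0.0], [0.0, -0.0, -1.0]]
force: [-0.1, -0.1, -0.9]
opening: 0.225
grasp_force: 30.0
```

Opening 0.225 (19.6 mm), matching the bar. Small test lift.

>>> apply_moves(
  rows=[
    {"x": 0, "y": 0, "z": -2, "rx": 0, "ry": 0, "rz": 0, "claw": 255},
    {"x": 0, "y": 0, "z": -4, "rx": 0, "ry": 0, "rz": 0, "claw": 255},
    {"x": 0, "y": 0, "z": -6, "rx": 0, "ry": 0, "rz": 0, "claw": 255},
    {"x": 0, "y": 0, "z": -8, "rx": 0, "ry": 0, "rz": 0, "claw": 255},
    {"x": 0, "y": 0, "z": -10, "rx": 0, "ry": 0, "rz": 0, "claw": 255},
    {"x": 0, "y": 0, "z": -12, "rx": 0, "ry": 0, "rz": 0, "claw": 255},
    {"x": 0, "y": 0, "z": -12, "rx": 0, "ry": 0, "rz": 0, "claw": 255},
    {"x": 0, "y": 0, "z": -12, "rx": 0, "ry": 0, "rz": 0, "claw": 255},
  ],
)

```text
time_s: 14.32
position: [0.5367, 0.0029, 0.2024]
tcp_rot: [[-0.993, 0.122, -0.0], [0.122, 0.993, 0.0], [0.0, 0.0, -1.0]]
force: [-0.7, 0.7, -8.2]
opening: 0.229
grasp_force: 30.0
```

```bash
cat > lv.py <<'E'
from h import *
import sys
im,d=shot('scene',sys.argv[1]); dz=float(sys.argv[2])
C0=np.array([.5365,.0028]); a=np.radians(83.02); ey=np.array([np.cos(a),np.sin(a)]); ex=np.array([ey[1],-ey[0]])
P=cloud(d,'scene'); T=np.stack([(P[...,:2]-C0)@ex,(P[...,:2]-C0)@ey,P[...,2]],-1)*1e3
x,y,z=T[...,0],T[...,1],T[...,2]
for nm,m in(('+x',abs(x-95)<8),('-x',abs(x+95)<8),('+y',(abs(y-150)<8)&(abs(x)>40)&(abs(x)<90)),('-y',(abs(y+150)<8)&(abs(x)<90))):
    q=z[m&(abs(y)<158)&(abs(x)<103)&(abs(z-115-dz)<25)]; print(nm,len(q),np.percentile(q,[50,75,90]).round(1))
s=read_state(); print(s['position'],s['force'],s['moment'],s['opening'],s['grasp_force'])
E
python3 lv.py s8 12
```

```text
+x 1166 [123.6 126.7 128.2]
-x 757 [115.7 124.6 127.8]
+y 209 [125.5 127.6 128.5]
-y 269 [127.1 128.3 129.6]
[0.53671029 0.00286692 0.20238448] [ 0.39659897  0.54900955 -8.47216641] [-0.00950243  0.11433833 -0.01786184] 0.2267519192656686 29.999931575730443
```

Level, and carrying the full 8.5 N. Lift to about 60 mm.

>>> apply_moves(
  rows=[
    {"x": 0, "y": 0, "z": -6, "rx": 0, "ry": 0, "rz": 0, "claw": 255},
    {"x": 0, "y": 0, "z": -13, "rx": 0, "ry": 0, "rz": 0, "claw": 255},
    {"x": 0, "y": 0, "z": -21, "rx": 0, "ry": 0, "rz": 0, "claw": 255},
    {"x": 0, "y": 0, "z": -29, "rx": 0, "ry": 0, "rz": 0, "claw": 255},
    {"x": 0, "y": 0, "z": -37, "rx": 0, "ry": 0, "rz": 0, "claw": 255},
    {"x": 0, "y": 0, "z": -44, "rx": 0, "ry": 0, "rz": 0, "claw": 255},
    {"x": 0, "y": 0, "z": -48, "rx": 0, "ry": 0, "rz": 0, "claw": 255},
    {"x": 0, "y": 0, "z": -50, "rx": 0, "ry": 0, "rz": 0, "claw": 255},
    {"x": 0, "y": 0, "z": -50, "rx": 0, "ry": 0, "rz": 0, "claw": 255},
    {"x": 0, "y": 0, "z": -50, "rx": 0, "ry": 0, "rz": 0, "claw": 255},
  ],
)

```text
time_s: 15.62
position: [0.5366, 0.0029, 0.2521]
tcp_rot: [[-0.993, 0.122, -0.001], [0.122, 0.993, 0.0], [0.001, 0.0, -1.0]]
force: [-0.7, -0.3, -8.7]
opening: 0.221
grasp_force: 30.0
```

>>> apply_moves(
  rows=[
    {"x": 0, "y": 0, "z": 0, "rx": 0, "ry": 0, "rz": 0, "claw": 255},
    {"x": 0, "y": 0, "z": 0, "rx": 0, "ry": 0, "rz": 0, "claw": 255},
    {"x": 0, "y": 0, "z": 0, "rx": 0, "ry": 0, "rz": 0, "claw": 255},
    {"x": 0, "y": 0, "z": 0, "rx": 0, "ry": 0, "rz": 0, "claw": 255},
    {"x": 0, "y": 0, "z": 0, "rx": 0, "ry": 0, "rz": 0, "claw": 255},
    {"x": 0, "y": 0, "z": 0, "rx": 0, "ry": 0, "rz": 0, "claw": 255},
    {"x": 0, "y": 0, "z": 0, "rx": 0, "ry": 0, "rz": 0, "claw": 255},
    {"x": 0, "y": 0, "z": 0, "rx": 0, "ry": 0, "rz": 0, "claw": 255},
  ],
)

```text
time_s: 16.62
position: [0.5368, 0.0028, 0.2525]
tcp_rot: [[-0.993, 0.122, 0.0], [0.122, 0.993, -0.0], [-0.0, -0.0, -1.0]]
force: [0.2, -1.3, -7.5]
opening: 0.221
grasp_force: 30.0
```

```bash
python3 lv.py s9 62; python3 k.py s10 122; python3 -c "
from h import *
cv2.imwrite('pics/c9.png',cv2.resize(np.load('pics/s10.npz')['im'][60:320,200:460],None,fx=2.2,fy=2.2)[:,:,::-1])"
```

```text
+x 1269 [173.4 176.7 178.1]
-x 996 [167.5 175.6 178. ]
+y 225 [175.5 177.8 179. ]
-y 284 [177.3 178.4 179.6]
[0.53682713 0.0028496  0.2524449 ] [-0.66715188  0.67801316 -7.28595295] [ 0.05129665  0.09744943 -0.02806174] 0.22739815367092397 30.000129863619804
orange 306 z [214.20702589 294.43268382]
207 7 [ 11.7 142.2] [ 6.1 13.6] [138.2 150.4]
222 47 [ 11.1 141.4] [ 0.1 14.3] [136.9 151. ]
237 49 [ 11.1 141. ] [-2.4 14.1] [137.4 149.5]
252 47 [ 10.6 141.9] [-2.5 14.8] [137.7 151.3]
267 51 [ 10.9 142.6] [-2.5 14.1] [137.9 151.4]
282 65 [ 10.2 142.1] [-6.3 13.7] [138.5 152.4]
297 57 [  2.2 145.5] [-9.3 12.7] [140.1 152.1]
```

View pics/c9.png

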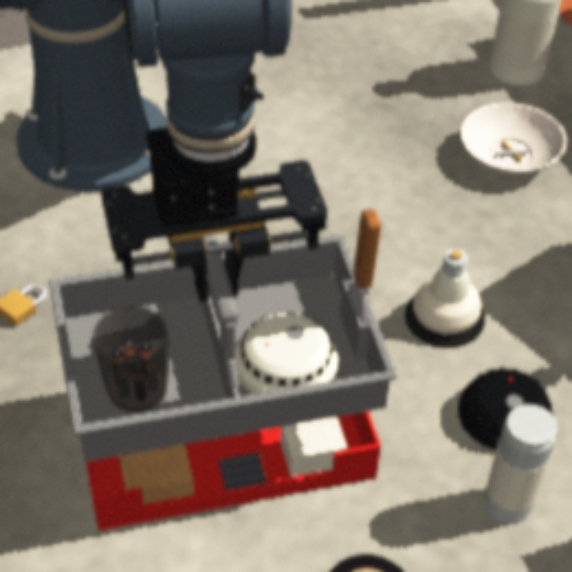

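The tray is held level 62 mm up, off the tier. The knife is in the pocket (crop (368,250)) and the tumbler and shell are in their bays. Handing in.

```bash
python3 -c "
from rig import hand_in
print(hand_in())"
```

```text
the job is handed in; nothing more can be done
None
```

The putty knife is seated in the tray's pocket and let go of. The arm is holding the tray by its handle, level and steady about 62 mm above the lower tier with its load in place. The job is handed in, but no verdict came back.

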